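# Index and lock a filter carousel

### The arm

A 6-joint arm with a two-finger parallel gripper is mounted at the origin on the work surface. World frame = base frame: x ahead of the robot, y to its left, z up, the work surface at z = 0. Lengths are in mm, angles in rad, forces in N, time in s.
With the tool pointing down it reaches from about 350 to 975 mm from the base axis. Payload 7.1 kg.
Tool frame: the origin (TCP) lies between the finger pads; the fingertips stand 8 mm ahead of it and the grasp point (between the pads) lies 11 mm behind it; x points along the fingers, y is the direction in which the jaws open and shut, and the axes are right-handed (so a half turn about x gives the same grasp; the last joint's range is limited). The gripper opens to 88 mm and grips with 3 to 60 N. Pads are 20 mm wide; open, the fingers measure 115 mm over their backs; the gripper's body (75 mm by 178 mm) begins 61 mm behind the grasp point.
Start: joints at [1.302, 0.423, 1.63, -0, 1.089, -0.019], TCP at [154.475, 605.593, 230.675] pointing down, gripper open.
Joint ranges: [-3, 3], [-0.9, 2.11], [0.09, 2.58], [-1.31, 4.45], [0.11, 2.69], [-2.54, 2.54]. Speed limits (rad/s): [2.39, 2.39, 3.01, 3.14, 3.14, 3.14].

### API

Orientations are given as a rotation vector (axis times angle).
In Python, from workcell import ctrl gives the robot as it stands.
- The arm moves only by the tool apply_moves, never from a script. Its argument "increments" is a list of rows, each an object with "gripper": the opening in per cent of the stroke, from 0 (shut) to 100 (fully open); "delta_pos": the shift along the tool's x, y, z in cm, a list of three; "dr": the turn, a rotation vector about the tool's x, y, z in rad, a list of three. In form: [{"gripper": gripper, "delta_pos": [dx, dy, dz], "dr": [ax, ay, az]}, ...]. A call has exactly 5 rows; each row shifts and turns the commanded pose from where the row before left it, along the tool's axes as they then stand; what a row does not reach is not made up. A row lasts 1/12 s, in which the tool goes at most 41.7 mm and 7.16 degrees, less where a joint would pass 70% of its speed; a pose out of reach is approached as far as the arm can. A call with a gripper value outside its range is refused whole. The fingers move at their own pace and stop on an object; the grip force is fixed at half the most. Time passes only in rows, so rows that do not move let the fingers close, or fill a call up. It gives the time, the measured TCP pose, the force and the opening at its end, in the units of the state.
- ctrl.get_obs(): the state, without advancing time (a new reading comes with each control period).
- ctrl.get_image(name): name is "scene" or "side" or "wrist"; returns a dict with "img" (384x512x3 uint8, red, green, blue), "range_z" (384x512 float32, mm along the optical axis (not along the pixel's ray), 0 where there is no reading), "mtx" (3x3 intrinsics, pixels), "rvec" (rotation vector, rad) and "tvec" (3), from world to camera coordinates, as OpenCV has them. Camera axes: x right, y down, z forward; pixel columns grow to the right and rows downward; lengths in mm; the calibration is good to about 2 mm. A picture is of the moment at which its call begins.
- ctrl.close_job(): hands the job in, once; it reports no verdict.
The state is a dict: "t": time; "qpos": joint angles; "qvel": joint speeds; "joint_torque": joint torques, N m; "ee_pos": TCP position; "orientation": TCP orientation; "ft_force": force on the tool from outside, world axes, zero at the start; "moment": the same for the moment, N m; "width": finger opening in mm.
Only numpy, scipy, OpenCV 4.12 (cv2) and the standard library are available. Lean on these libraries where they do the work, as an engineer would, in place of code of your own. Each camera call takes 0.05 s, during which the arm holds its last target. There are 200 camera calls.

### The job

Turn the optical filter carousel by pushing the steel pegs near its rim until the red filter faces the front, where the yellow-knobbed bolt is, then push that bolt all the way home into the ring's notch and seat it against its stop with a firm push of 10 to 25 N, so that the carousel is locked at the red filter. The notch may not line up at first: feel for it, and never press on the carousel with more than 25 N. Leave the little jar standing on the carousel and leave the other things on the bench as they are.

Things in the scene. Friction and masses are not known exactly. Their poses are not given: they have to be found in the camera images.
- carousel: Fixed base: aluminium plate 250 x 250 x 12 mm with a 60 mm wide tongue in front. Origin on the platter's axis at bench level; x points from the front (the bolt's side, -x) to the back, z up. The platter turns on it either way without end, with a steady drag of 0.35 N m, and stays where left. No part of the carousel (base, platter, bolt) may be pressed with more than 25 N.
- platter: Black turning platter, radius 96 mm, top 34 mm up. On it six round filter mounts (one red), 60 degrees apart, and midway between them six upright steel pegs to push: 12 mm thick, at radius 86 mm, from z = 34 to 70 mm. Origin on the axis at bench level; its -x axis points at the red filter, which faces front when the platter's x axis agrees with carousel's.
- red_filter (a point): Top of the red filter mount (red holder, amber glass), at radius 60 mm, 77 mm above the bench. The mounts are 32 mm wide; the other five are black.
- bolt: 7 mm steel bar, round nose, sliding along the carousel's x axis with 2.5 N; stays where left. Yellow knob 16 mm thick, z 33 to 70 mm. Origin on the knob's axis at bench level: 152 mm before the platter's axis when drawn back, 132 mm when home at its hard stop; seat it with 10 to 25 N. After 4 mm the nose meets the ring: up to 4 mm off a notch's middle 13 N draws it in, else it stops dead.
- jar: Loose lidded amber jar, 34 mm in diameter, 45 mm tall, standing near the middle of the platter; origin at the centre of its underside.
- retaining_ring: Loose black ring, 25 mm in diameter, 6 mm high, lying on a back corner of the carousel's base plate; to be left alone.
- screwdriver: Loose yellow screwdriver lying on the bench to the right; to be left alone.
- lens_mount: Loose post with a round lens, 88 mm tall, foot 44 mm in diameter; to be left alone.
- mirror_mount: Loose post with a square mirror holder, 95 mm tall, foot 44 mm in diameter; to be left alone.
- screw_tray: Loose red tray 100 x 140 x 30 mm; to be left alone.
- power_meter: Loose grey handheld meter 90 x 150 x 30 mm lying on the bench; to be left alone.
- index_point (a point): Fixed point at the front, on the ring's top edge, where the bolt's nose enters. The brass ring (radius 96 to 115 mm, z 22 to 34 mm) turns with the platter and has six notches, 11 mm wide with rounded edges, one per filter. It was clamped on by eye: its notches may all lie up to 0.065 rad (7 mm at the rim) to one side of their filters, and no pose tells which. It does not slip.

How it is judged:
By the outcome, as a careful person would: the job done as asked, in the order asked, and still so for the second after the job is handed in, with the robot touching nothing.
It also fails if it takes over 72 s, if anything falls off the work surface, if the arm or the gripper's body presses on something with over 40 N, if the wrist force passes 120 N, or if a joint passes its speed limit or range.

## Working session

There is one attempt and no reset: what is moved stays moved. The work goes in short steps, Python scripts to look and compute and a tool call to move; the robot and the scene stay as the last step left them, time stands still between calls to the robot, and variables do not carry over. Pictures are saved under pics/ and viewed, about 8 in all and at most 12, crops included, and the job is handed in when it is done.

Besides the shell and the picture viewer there is one more tool, called after "Emit:" as name([rows], argument=value, ...), one row to a line, values as JSON. apply_moves: Moves the arm, as the interface text tells. Its arguments: {"type":"object","properties":{"increments":{"type":"array","items":{"type":"object","properties":{"gripper":{"type":"number"},"delta_pos":{"type":"array","items":{"type":"number"}},"dr":{"type":"array","items":{"type":"number"}}}}}},"required":["increments"]}

```bash
mkdir -p pics; ls
cat > h.py <<'E'
import numpy as np, cv2
from workcell import ctrl
def get(n,save=None):
    d=ctrl.get_image(n)
    d['R']=cv2.Rodrigues(np.array(d['rvec'],float))[0]; d['t']=np.array(d['tvec'],float).ravel(); d['K']=np.array(d['mtx'],float)
    if save: cv2.imwrite('pics/'+save,cv2.cvtColor(d['img'],cv2.COLOR_RGB2BGR))
    return d
def onplane(d,uv,z):
    r=d['R'].T@np.linalg.inv(d['K'])@np.array([uv[0],uv[1],1.]); c=-d['R'].T@d['t']
    return c+r*(z-c[2])/r[2]
def cloud(d):
    v,u=np.mgrid[:384,:512]; Z=d['range_z']; p=np.stack([u*Z,v*Z,Z],-1)@np.linalg.inv(d['K']).T
    return (p-d['t'])@d['R']
def st():
    o=ctrl.get_obs(); print({k:np.round(np.array(v),3).tolist() for k,v in o.items()}); return o
E
python3 - <<'E'
from h import *
st()
a=[]
for n in('scene','side','wrist'):
    d=get(n,n+'0.png'); a.append(d); print(n,(-d['R'].T@d['t']).round(),d['K'][0,0])
cv2.imwrite('pics/both.png',cv2.cvtColor(np.vstack([np.hstack([a[0]['img'],a[1]['img']])]),cv2.COLOR_RGB2BGR)[:, :])
im=cv2.imread('pics/both.png'); cv2.imwrite('pics/both.png',cv2.resize(im,(800,300)))
E
```

```text
pics
{'t': 0.0, 'qpos': [1.302, 0.424, 1.631, -0.0, 1.089, -0.019], 'qvel': [0.0, -0.001, 0.002, -0.0, 0.001, -0.002], 'joint_torque': [-0.002, -54.461, -27.367, 0.064, 0.022, -0.0], 'ee_pos': [154.351, 605.072, 229.899], 'orientation': [0.195, 1.562, -0.197], 'ft_force': [-0.347, 0.764, 0.345], 'moment': [-0.021, 0.03, 0.058], 'width': 88.217}
scene [1240. -162. 1025.] 350.173069027146
side [ -218. -1030.   989.] 477.6286550477706
wrist [ 78. 625. 383.] 268.51705290410007
```

View pics/scene0.png

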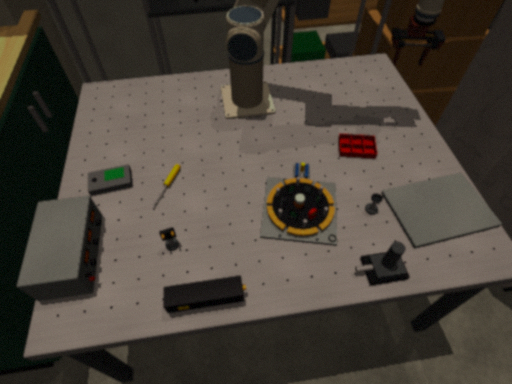

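View pics/side0.png

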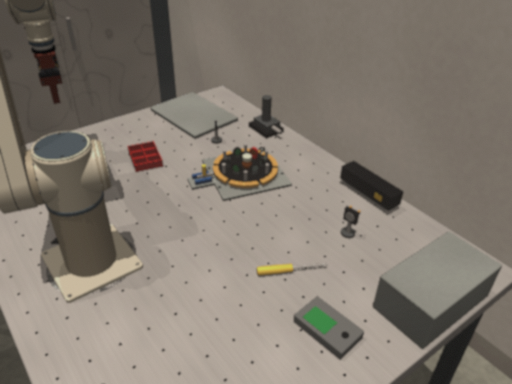

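The carousel is at scene pixel (301,208), with the knob at (301,170) facing the robot and the red filter at (313,211). The lens mount (374,203) and tray (357,146) are near it. Next I measure these.

```bash
cat > m.py <<'E'
from h import *
from scipy import ndimage as N
def run(n,tag):
    d=get(n,tag+'.png'); P=cloud(d); h=cv2.cvtColor(d['img'],cv2.COLOR_RGB2HSV); H,S,V=[h[...,i].astype(int) for i in range(3)]
    for nm,m in (('brass',(H>12)&(H<28)&(S>130)&(V>90)),('yellow',(H>=22)&(H<35)&(S>130)&(V>80)),('red',((H<6)|(H>172))&(S>130)&(V>50))):
        l,k=N.label(m)
        for i in range(1,k+1):
            q=l==i; c=q.sum()
            if c<12: continue
            p=P[q]; p=p[d['range_z'][q]>0]
            v,u=np.where(q)
            print(n,nm,c,'uv',u.mean().round(1),v.mean().round(1),'xyz med',np.median(p,0).round(1),'min',p.min(0).round(),'max',p.max(0).round())
    return d,P
if __name__=='__main__':
    import sys
    for a in sys.argv[2:]: 
        d,P=run(a,sys.argv[1]+a)
        m=(P[...,2]>20)&(P[...,2]<130)&(P[...,0]>200)&(d['range_z']>0)
        l,k=N.label(m)
        for i in range(1,k+1):
            q=P[l==i]
            if len(q)>40: print(a,'obj',len(q),'c',np.median(q,0).round(),'min',q.min(0).round(),'max',q.max(0).round())
E
python3 m.py a scene side
python3 - <<'E'
import cv2
a=cv2.imread('pics/ascene.png')[150:260,240:400]; cv2.imwrite('pics/c.png',cv2.resize(a,(800,550),interpolation=cv2.INTER_CUBIC))
E
```

```text
scene brass 16 uv 282.6 13.2 xyz med [-1120.8   414.4  -205.1] min [-1166.   404.  -216.] max [-1067.   428.  -198.]
scene brass 94 uv 375.2 15.1 xyz med [-768.9  916.1  -84.7] min [-835.  892.  -92.] max [-679.  949.  -77.]
scene brass 50 uv 27.7 15.8 xyz med [-556.3 -963.3  186.8] min [-597. -991.  183.] max [-493. -949.  191.]
scene brass 25 uv 23.2 20.9 xyz med [-505.6 -978.1  186.7] min [-551. -994.  180.] max [-473. -965.  190.]
scene brass 876 uv 9.8 53.2 xyz med [-250.2 -966.1  186.6] min [ -481. -1060.   182.] max [  -5. -930.  192.]
scene brass 65 uv 386.8 32.0 xyz med [-572.5  916.1  -84.8] min [-652.  893.  -92.] max [-486.  935.  -79.]
scene brass 146 uv 171.8 173.8 xyz med [ 395.7 -335.1   23.4] min [ 337. -369.   -1.] max [ 439. -306.   33.]
scene brass 57 uv 289.9 180.4 xyz med [503.3  83.8  34.6] min [477.  62.  11.] max [522. 107.  62.]
scene brass 56 uv 305.5 180.4 xyz med [512.6 137.   34. ] min [497. 108.  20.] max [556. 163.  76.]
scene brass 121 uv 273.4 192.1 xyz med [546.3  11.3  34.5] min [500. -15.  13.] max [585.  60.  69.]
scene brass 26 uv 317.2 184.8 xy
[... 3697 characters left out ...]
c [846. 284.  47.] min [812. 205.  20.] max [906. 362. 130.]
side obj 66 c [772. 464.  23.] min [739. 417.  20.] max [797. 532.  27.]
side obj 353 c [358. 378.  27.] min [294. 303.  20.] max [421. 470.  39.]
side obj 2314 c [587.  82.  38.] min [417. -23.  20.] max [730. 213.  85.]
side obj 1524 c [ 845. -267.   70.] min [ 833. -362.   20.] max [ 903. -139.   82.]
side obj 268 c [ 669. -348.   80.] min [ 660. -369.   20.] max [ 695. -321.  101.]
side obj 8277 c [ 609. -678.  121.] min [ 515. -740.   20.] max [ 802. -578.  128.]
side obj 229 c [ 388. -339.   25.] min [ 344. -369.   20.] max [ 437. -307.   32.]
side obj 2038 c [ 373. -569.   32.] min [ 324. -642.   20.] max [ 432. -484.   39.]
```

View pics/c.png

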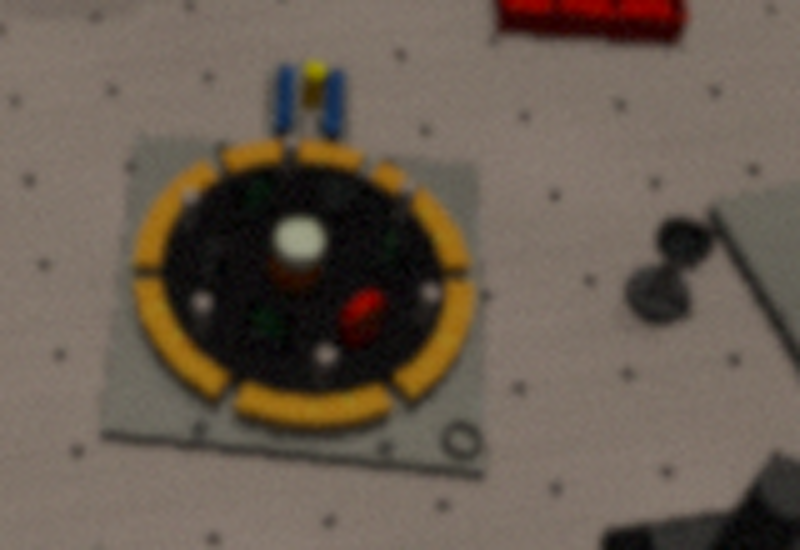

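The close view shows the ring with visible notches, and the red filter at the back-left, about 146° CCW short of the front. Centre is about (608,94) and the knob about (462,133). I'll bring the wrist camera over it.

Run:
```python
from h import *
R=cv2.Rodrigues(np.array([0.195,1.562,-0.197]))[0]; print(R.round(3))
d=get('wrist'); print(d['R'].round(3)); c=-d['R'].T@d['t']; p=np.array([154.35,605.07,229.9]); print('cam in tool',R.T@(c-p), 'need TCP->', R.T@(np.array([600,90,190])-p))
print('optical axis in tool',R.T@d['R'][2])
```

```text
[[-0.     0.247  0.969]
 [-0.001  0.969 -0.247]
 [-1.    -0.001  0.   ]]
[[ 0.247  0.969 -0.   ]
 [ 0.929 -0.236  0.285]
 [ 0.276 -0.07  -0.959]]
cam in tool [-1.53794129e+02 -7.12969364e-03 -7.86663958e+01] need TCP-> [  40.42573966 -388.93634933  559.09508417]
optical axis in tool [0.95852213 0.00120682 0.28501555]
```

Emit:
apply_moves([
  {"gripper": 100,"delta_pos": [0.2,-1.95,2.8],"dr": [0,0,0]},
  {"gripper": 100,"delta_pos": [0.2,-1.95,2.8],"dr": [0,0,0]},
  {"gripper": 100,"delta_pos": [0.2,-1.95,2.8],"dr": [0,0,0]},
  {"gripper": 100,"delta_pos": [0.2,-1.95,2.8],"dr": [0,0,0]},
  {"gripper": 100,"delta_pos": [0.2,-1.95,2.8],"dr": [0,0,0]},
])

```text
t: 0.72
ee_pos: [266.7, 475.3, 220.6]
orientation: [0.196, 1.562, -0.196]
ft_force: [0.3, -0.9, -0.3]
width: 87.6
```

Emit:
apply_moves([
  {"gripper": 60,"delta_pos": [0.2,-1.95,2.8],"dr": [0,0,0]},
  {"gripper": 60,"delta_pos": [0.2,-1.95,2.8],"dr": [0,0,0]},
  {"gripper": 60,"delta_pos": [0.2,-1.95,2.8],"dr": [0,0,0]},
  {"gripper": 60,"delta_pos": [0.2,-1.95,2.8],"dr": [0,0,0]},
  {"gripper": 60,"delta_pos": [0.2,-1.95,2.8],"dr": [0,0,0]},
])

```text
t: 1.13
ee_pos: [378.4, 346.1, 210.7]
orientation: [0.196, 1.562, -0.196]
ft_force: [0.4, -0.1, -0.8]
width: 58.3
```

Emit:
apply_moves([
  {"gripper": 30,"delta_pos": [0.2,-1.95,2.8],"dr": [0,0,0]},
  {"gripper": 30,"delta_pos": [0.2,-1.95,2.8],"dr": [0,0,0]},
  {"gripper": 30,"delta_pos": [0.2,-1.95,2.8],"dr": [0,0,0]},
  {"gripper": 30,"delta_pos": [0.2,-1.95,2.8],"dr": [0,0,0]},
  {"gripper": 30,"delta_pos": [0.2,-1.95,2.8],"dr": [0,0,0]},
])

```text
t: 1.55
ee_pos: [490.1, 216.9, 200.7]
orientation: [0.196, 1.562, -0.196]
ft_force: [-0.2, 0.8, 0.3]
width: 27.7
```

Emit:
apply_moves([
  {"gripper": 30,"delta_pos": [0.2,-1.95,2.8],"dr": [0,0,0]},
  {"gripper": 30,"delta_pos": [0.2,-1.95,2.8],"dr": [0,0,0]},
  {"gripper": 30,"delta_pos": [0.2,-1.95,2.8],"dr": [0,0,0]},
  {"gripper": 30,"delta_pos": [0.2,-1.95,2.8],"dr": [0,0,0]},
  {"gripper": 30,"delta_pos": [0.2,-1.95,2.8],"dr": [0,0,0]},
])

```text
t: 1.97
ee_pos: [601.6, 87.7, 190.6]
orientation: [0.196, 1.562, -0.196]
ft_force: [-0.1, 0.1, 0.1]
width: 26.1
```

Run:
```python
from h import *
st(); d=get('wrist','w1.png'); im=cv2.imread('pics/w1.png'); cv2.imwrite('pics/w1b.png',cv2.resize(im,(800,600),interpolation=cv2.INTER_CUBIC))
```

```text
{'t': 1.967, 'qpos': [0.125, 0.446, 1.699, 0.0, 0.997, -1.196], 'qvel': [-0.573, 0.326, -0.472, 0.001, 0.143, -0.569], 'joint_torque': [2.191, -56.15, -22.989, -0.095, -0.041, 0.722], 'ee_pos': [601.611, 87.732, 190.605], 'orientation': [0.196, 1.562, -0.196], 'ft_force': [-0.111, 0.078, 0.073], 'moment': [-0.017, -0.027, -0.014], 'width': 26.092}
```

View pics/w1b.png

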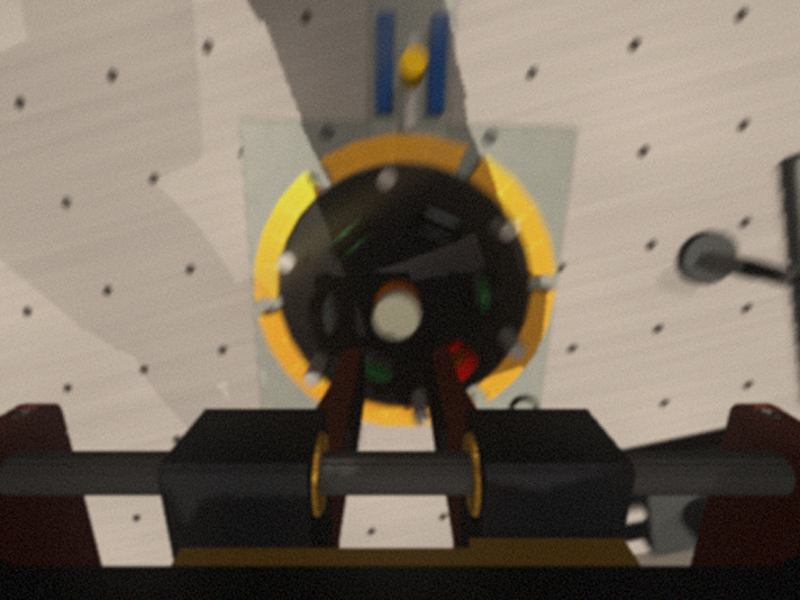

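The wrist view shows the knob at (413,64), the ring centred near (405,280), notches as grey gaps, the jar at (395,315) and red at (462,360). I'll let the arm settle and measure centre, axis, notch and peg angles.

Emit:
apply_moves([
  {"gripper": 30,"delta_pos": [0,0,0],"dr": [0,0,0]},
  {"gripper": 30,"delta_pos": [0,0,0],"dr": [0,0,0]},
  {"gripper": 30,"delta_pos": [0,0,0],"dr": [0,0,0]},
  {"gripper": 30,"delta_pos": [0,0,0],"dr": [0,0,0]},
  {"gripper": 30,"delta_pos": [0,0,0],"dr": [0,0,0]},
])

```text
t: 2.43
ee_pos: [600.0, 90.3, 190.8]
orientation: [0.195, 1.562, -0.195]
ft_force: [0.2, 0.9, 0.6]
width: 26.5
```

```bash
cat > ring.py <<'E'
from h import *
from scipy import optimize as O, ndimage as N
S=2.0; X0,Y0=420,-60; NX=int(340*S); NY=int(310*S)   # rectified: col=(x-X0)*S,row=(y-Y0)*S
def rect(d,z,src=None):
    P=d['K']@np.c_[d['R'][:,0],d['R'][:,1],d['R'][:,2]*z+d['t']]
    A=np.array([[1/S,0,X0],[0,1/S,Y0],[0,0,1]])
    return cv2.warpPerspective(d['img'] if src is None else src,P@A,(NX,NY),flags=cv2.INTER_LINEAR|cv2.WARP_INVERSE_MAP)
def hsv(i): h=cv2.cvtColor(i,cv2.COLOR_RGB2HSV).astype(int); return h[...,0],h[...,1],h[...,2]
def brass(i): H,s,v=hsv(i); return (H>10)&(H<32)&(s>130)&(v>70)
def measure(tag):
    d=get('wrist',tag+'.png'); t=rect(d,34); cv2.imwrite('pics/%s_r.png'%tag,t[...,::-1])
    m=brass(t); c=np.array([606.,94.])
    v,u=np.where(m); x=u/S+X0; y=v/S+Y0
    for _ in range(8):
        r=np.hypot(x-c[0],y-c[1]); a=np.arctan2(y-c[1],x-c[0]); pts=[];ri=[]
        for k in np.linspace(-np.pi,np.pi,181)[:-1]:
            q=(abs(a-k)<.02)&(r<125)&(r>85)
            if q.sum()<40: continue
            ro=np.percentile(r[q],98); rn=np.percentile(r[q],2)
            if ro-rn>14: pts.append([c[0]+(ro+rn)/2*np.cos(k),c[1]+(ro+rn)/2*np.sin(k)])
        p=np.array(pts); f=O.least_squares(lambda w:np.hypot(p[:,0]-w[0],p[:,1]-w[1])-w[2],[*c,105],loss='soft_l1'); c=f.x[:2]
    print('centre',f.x.round(2),'n',len(p),'res',np.std(f.fun).round(2))
    ang=np.arange(-180,180,.25); pr=np.zeros(len(ang))
    for R in (101,104,107,110):
        px=(c[0]+R*np.cos(np.radians(ang))-X0)*S; py=(c[1]+R*np.sin(np.radians(ang))-Y0)*S
        pr+=N.map_coordinates(m.astype(float),[py,px],order=1)/4
    l,n=N.label(pr<.5)
    print('gaps deg',[(ang[l==i].mean().round(2),(l==i).sum()*.25) for i in range(1,n+1)])
    H,s,v=hsv(d['img']); res=[]
    for z,nm,mm in((70,'knob',(H>18)&(H<34)&(s>140)&(v>80)),(77,'red',((H<6)|(H>173))&(s>140)&(v>60))):
        l,n=N.label(mm)
        for i in range(1,n+1):
            q=l==i
            if q.sum()<25 or q.sum()>3000: continue
            vv,uu=np.where(q); w=onplane(d,(uu.mean(),vv.mean()),z)[:2]; e=w-c
            if 40<np.hypot(*e)<175: print(nm,q.sum(),(uu.mean().round(1),vv.mean().round(1)),w.round(1),'r',np.hypot(*e).round(1),'deg',np.degrees(np.arctan2(e[1],e[0])).round(2))
    t=rect(d,70); H,s,v=hsv(t); g=v-0.6*s
    R=86; th=np.arange(-180,180,.5); g=N.uniform_filter(g.astype(float),9)
    pv=N.map_coordinates(g,[(c[1]+R*np.sin(np.radians(th))-Y0)*S,(c[0]+R*np.cos(np.radians(th))-X0)*S],order=1)
    k=[i for i in range(len(th)) if pv[i]==pv[np.arange(i-20,i+21)%len(th)].max()]; print('pegs?',[(th[i],int(pv[i])) for i in k])
    cv2.imwrite('pics/%s_p.png'%tag,t[...,::-1])
    return d,c
if __name__=='__main__':
    import sys; measure(sys.argv[1])
E
python3 ring.py w2
python3 - <<'E'
import cv2,numpy as np
a=cv2.imread('pics/w2_r.png');b=cv2.imread('pics/w2_p.png')
cv2.imwrite('pics/rp.png',cv2.resize(np.hstack([a,b]),(800,365)))
E
```

```text
centre [606.4   94.99 105.02] n 143 res 0.41
gaps deg [(np.float64(-159.62), np.float64(6.5)), (np.float64(-99.88), np.float64(6.0)), (np.float64(-61.12), np.float64(6.5)), (np.float64(-42.38), np.float64(17.5)), (np.float64(-6.38), np.float64(6.0)), (np.float64(11.12), np.float64(25.5)), (np.float64(48.12), np.float64(5.5)), (np.float64(81.0), np.float64(5.75)), (np.float64(140.75), np.float64(6.25))]
knob 291 (np.float64(264.1), np.float64(39.3)) [462.2 135.5] r 149.8 deg 164.32
knob 1209 (np.float64(334.4), np.float64(140.2)) [567.2 182.8] r 96.2 deg 114.04
knob 1331 (np.float64(179.4), np.float64(149.2)) [537.6  29. ] r 95.4 deg -136.19
knob 104 (np.float64(349.9), np.float64(197.5)) [631.  189.1] r 97.3 deg 75.36
knob 525 (np.float64(180.3), np.float64(220.1)) [611.2   5.2] r 89.9 deg -86.96
knob 269 (np.float64(318.8), np.float64(243.8)) [676.7 147.3] r 87.6 deg 36.65
knob 73 (np.float64(203.3), np.float64(248.6)) [650.5  19.4] r 87.6 deg -59.75
knob 336 (np.float64(247.5), np.float64(265.5)) [683.8  62.5] r 83.9 deg -22.79
red 38 (np.float64(290.4), np.float64(221.4)) [639.2 121.5] r 42.2 deg 38.93
red 154 (np.float64(297.8), np.float64(234.4)) [656.1 126.2] r 58.6 deg 32.1
pegs? [(np.float64(-149.0), 38), (np.float64(-127.5), 193), (np.float64(-107.0), 116), (np.float64(-88.0), 106), (np.float64(-67.0), 157), (np.float64(-23.0), 107), (np.float64(24.0), 146), (np.float64(54.5), 81), (np.float64(69.5), 28), (np.float64(87.5), 54), (np.float64(115.5), 88), (np.float64(141.0), -7), (np.float64(174.5), 89)]
```

View pics/rp.png

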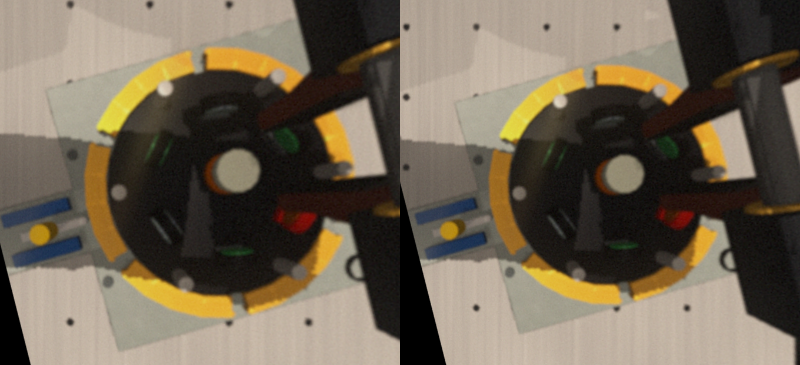

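Notches lie at about 20.6° mod 60, and the pegs at about 54.4°. So the filters are at about 24.4°, and the ring is about 3.8° off to one side. The bolt is at 164.3°. I'll straddle the peg at −126° loosely and carry it about 144° CCW.

Emit:
apply_moves([
  {"gripper": 30,"delta_pos": [0,-1.54,-0.57],"dr": [0,0,0]},
  {"gripper": 30,"delta_pos": [0,-1.54,-0.57],"dr": [0,0,0]},
  {"gripper": 30,"delta_pos": [0,-1.54,-0.57],"dr": [0,0,0]},
  {"gripper": 30,"delta_pos": [0,-1.54,-0.57],"dr": [0,0,0]},
  {"gripper": 30,"delta_pos": [0,-1.54,-0.57],"dr": [0,0,0]},
])

```text
t: 2.9
ee_pos: [552.8, 20.4, 190.8]
orientation: [0.196, 1.562, -0.196]
ft_force: [1.0, 0.3, -0.7]
width: 26.3
```

Emit:
apply_moves([
  {"gripper": 30,"delta_pos": [0.4,0,0],"dr": [0.0975,0,0]},
  {"gripper": 30,"delta_pos": [0.4,0,0],"dr": [0.0975,0,0]},
  {"gripper": 30,"delta_pos": [0.4,0,0],"dr": [0.0975,0,0]},
  {"gripper": 30,"delta_pos": [0.4,0,0],"dr": [0.0975,0,0]},
  {"gripper": 30,"delta_pos": [0.4,0,0],"dr": [0.0975,0,0]},
])

```text
t: 3.32
ee_pos: [553.4, 20.6, 170.7]
orientation: [0.581, 1.491, -0.581]
ft_force: [-0.7, 1.2, -0.3]
width: 26.5
```

Emit:
apply_moves([
  {"gripper": 30,"delta_pos": [0.4,0,0],"dr": [0.0975,0,0]},
  {"gripper": 30,"delta_pos": [0.4,0,0],"dr": [0.0975,0,0]},
  {"gripper": 30,"delta_pos": [0.4,0,0],"dr": [0.0975,0,0]},
  {"gripper": 30,"delta_pos": [0.4,0,0],"dr": [0.0975,0,0]},
  {"gripper": 30,"delta_pos": [0.4,0,0],"dr": [0.0975,0,0]},
])

```text
t: 3.73
ee_pos: [553.4, 20.6, 150.6]
orientation: [0.955, 1.351, -0.955]
ft_force: [-0.5, -0.1, -0.4]
width: 26.7
```

Emit:
apply_moves([
  {"gripper": 30,"delta_pos": [0.4,0,0],"dr": [0.0975,0,0]},
  {"gripper": 30,"delta_pos": [0.4,0,0],"dr": [0.0975,0,0]},
  {"gripper": 30,"delta_pos": [0.4,0,0],"dr": [0.0975,0,0]},
  {"gripper": 30,"delta_pos": [0.4,0,0],"dr": [0.0975,0,0]},
  {"gripper": 30,"delta_pos": [0.4,0,0],"dr": [0.0975,0,0]},
])

```text
t: 4.15
ee_pos: [553.5, 20.6, 130.7]
orientation: [1.317, 1.136, -1.317]
ft_force: [0.1, -0.6, 0.2]
width: 26.3
```

Emit:
apply_moves([
  {"gripper": 30,"delta_pos": [0.4,0,0],"dr": [0.0975,0,0]},
  {"gripper": 30,"delta_pos": [0.4,0,0],"dr": [0.0975,0,0]},
  {"gripper": 30,"delta_pos": [0.4,0,0],"dr": [0.0975,0,0]},
  {"gripper": 30,"delta_pos": [0,0,0],"dr": [0.0975,0,0]},
  {"gripper": 30,"delta_pos": [0,0,0],"dr": [0.0975,0,0]},
])

```text
t: 4.57
ee_pos: [553.2, 20.6, 118.5]
orientation: [1.659, 0.839, -1.66]
ft_force: [-0.7, -1.5, -0.3]
width: 26.7
```

Run:
```python
from h import *
o=st(); R=cv2.Rodrigues(np.array(o['orientation']))[0]; print(R.round(3)); p=np.array(o['ee_pos'])
a=np.radians(-126); t=np.array([606.4+90*np.cos(a),95+90*np.sin(a),55]); print('delta tool',R.T@(t-p), 'psi',np.degrees(np.arctan2(R[1,1],R[0,1])))
get('wrist','w3.png')
```

```text
{'t': 4.567, 'qpos': [0.016, 0.477, 1.861, -0.0, 0.804, 0.65], 'qvel': [-0.002, -0.003, -0.004, 0.001, 0.001, 1.16], 'joint_torque': [-0.008, -50.53, -20.413, 0.047, -0.035, -1.552], 'ee_pos': [553.233, 20.629, 118.535], 'orientation': [1.659, 0.839, -1.66], 'ft_force': [-0.73, -1.522, -0.267], 'moment': [-0.092, 0.044, 0.0], 'width': 26.672}
[[-0.001  0.805 -0.593]
 [-0.    -0.593 -0.805]
 [-1.    -0.     0.   ]]
delta tool [63.53439807 -0.6794806  -1.43722789] psi -36.3624795620856
```

View pics/w3.png

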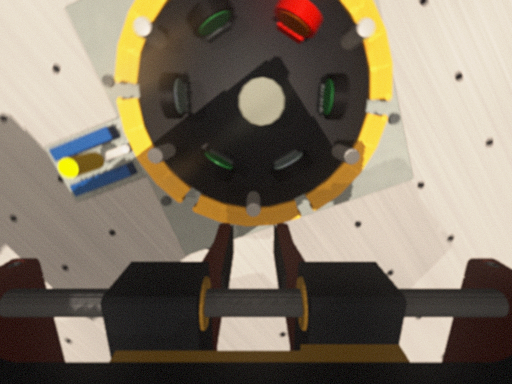

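The peg at (253,205) sits midway between the fingertips (225..285), and all pegs, notches and the red mount (298,18) are visible. I'll re-measure from this clear view, then descend.

```bash
python3 ring.py w4 | sed 's/np.float64//g'
python3 - <<'E'
from h import *
# hand-read peg tops in w3 (u,v)
d=get('wrist'); c=np.array([606.4,95])
for n,z,pt in(('peg',70,(143,27)),('peg',70,(366,28)),('peg',70,(253,201)),('peg',70,(155,155)),('peg',70,(350,154)),('notch',34,(127,91)),('notch',34,(378,107)),('notch',34,(191,198)),('notch',34,(305,205)),('knob',70,(68,167))):
    e=onplane(d,pt,z)[:2]-c; a=np.degrees(np.arctan2(e[1],e[0])); print(n,pt,np.hypot(*e).round(1),a.round(1),(a%60).round(1))
E
```

```text
centre [606.46  94.79 104.73] n 110 res 0.43
gaps deg [((-159.12), (6.5)), ((-99.38), (7.0)), ((-39.38), (6.5)), ((-4.88), (6.0)), ((53.5), (94.25)), ((112.88), (6.5)), ((140.62), (6.5))]
knob 1879 ((132.3), (40.8)) [563.3 170.1] r 86.8 deg 119.81
knob 2155 ((371.8), (47.8)) [690.1  70.5] r 87.1 deg -16.18
knob 1169 ((133.1), (127.0)) [524.5 129. ] r 88.8 deg 157.35
knob 817 ((369.4), (132.4)) [661.   22.6] r 90.5 deg -52.9
knob 760 ((79.1), (167.2)) [470.8 132. ] r 140.7 deg 164.66
red 1155 ((295.2), (16.9)) [656.8 115.3] r 54.3 deg 22.19
pegs? [((-157.0), 88), ((-125.5), 97), ((-99.0), 112), ((-83.5), 67), ((-63.5), 143), ((-41.0), 192), ((-23.5), 147), ((-7.0), 222), ((34.0), 0), ((46.0), 0), ((84.5), 0), ((115.0), 224), ((142.0), 180), ((159.0), 150)]
peg (143, 27) 83.9 113.2 53.2
peg (366, 28) 86.6 -6.9 53.1
peg (253, 201) 78.2 -125.6 54.4
peg (155, 155) 84.1 173.8 53.8
peg (350, 154) 84.3 -65.3 54.7
notch (127, 91) 104.0 140.5 20.5
notch (378, 107) 106.3 -39.6 20.4
notch (191, 198) 103.8 -159.3 20.7
notch (305, 205) 105.9 -98.3 21.7
knob (68, 167) 149.2 163.9 43.9
```

Emit:
apply_moves([
  {"gripper": 30,"delta_pos": [1.25,0,0],"dr": [0,0,0]},
  {"gripper": 30,"delta_pos": [1.25,0,0],"dr": [0,0,0]},
  {"gripper": 30,"delta_pos": [1.25,0,0],"dr": [0,0,0]},
  {"gripper": 30,"delta_pos": [1.25,0,0],"dr": [0,0,0]},
  {"gripper": 30,"delta_pos": [1.25,0,0],"dr": [0,0,0]},
])

```text
t: 5.13
ee_pos: [553.4, 21.7, 54.2]
orientation: [1.654, 0.844, -1.657]
ft_force: [0.3, 0.3, -0.6]
width: 26.3
```

Emit:
apply_moves([
  {"gripper": 30,"delta_pos": [0,0.118,-0.001],"dr": [-0.0131,0,0]},
  {"gripper": 30,"delta_pos": [0,0.118,-0.001],"dr": [-0.0131,0,0]},
  {"gripper": 30,"delta_pos": [0,0.118,-0.001],"dr": [-0.0131,0,0]},
  {"gripper": 30,"delta_pos": [0,0.118,-0.001],"dr": [-0.0131,0,0]},
  {"gripper": 30,"delta_pos": [0,0.118,-0.001],"dr": [-0.0131,0,0]},
])

```text
t: 5.55
ee_pos: [559.6, 18.3, 56.8]
orientation: [1.611, 0.888, -1.609]
ft_force: [0.4, -0.7, -0.0]
width: 26.2
```

Emit:
apply_moves([
  {"gripper": 30,"delta_pos": [0,0.118,-0.001],"dr": [-0.0131,0,0]},
  {"gripper": 30,"delta_pos": [0,0.118,-0.001],"dr": [-0.0131,0,0]},
  {"gripper": 30,"delta_pos": [0,0.236,-0.003],"dr": [-0.0262,0,0]},
  {"gripper": 30,"delta_pos": [0,0.236,-0.003],"dr": [-0.0262,0,0]},
  {"gripper": 30,"delta_pos": [0,0.314,-0.005],"dr": [-0.0349,0,0]},
])

```text
t: 5.97
ee_pos: [567.1, 13.8, 56.4]
orientation: [1.531, 0.964, -1.532]
ft_force: [-3.3, 2.9, 3.3]
width: 26.2
```

Emit:
apply_moves([
  {"gripper": 30,"delta_pos": [0,0.471,-0.012],"dr": [-0.0524,0,0]},
  {"gripper": 30,"delta_pos": [0,0.471,-0.012],"dr": [-0.0524,0,0]},
  {"gripper": 30,"delta_pos": [0,0.471,-0.012],"dr": [-0.0524,0,0]},
  {"gripper": 30,"delta_pos": [0,0.471,-0.012],"dr": [-0.0524,0,0]},
  {"gripper": 30,"delta_pos": [0,0.471,-0.012],"dr": [-0.0524,0,0]},
])

```text
t: 6.38
ee_pos: [589.2, 6.2, 56.3]
orientation: [1.343, 1.118, -1.346]
ft_force: [-3.7, 1.7, 3.4]
width: 26.8
```

Emit:
apply_moves([
  {"gripper": 30,"delta_pos": [0,0.471,-0.012],"dr": [-0.0524,0,0]},
  {"gripper": 30,"delta_pos": [0,0.471,-0.012],"dr": [-0.0524,0,0]},
  {"gripper": 30,"delta_pos": [0,0.471,-0.012],"dr": [-0.0524,0,0]},
  {"gripper": 30,"delta_pos": [0,0.471,-0.012],"dr": [-0.0524,0,0]},
  {"gripper": 30,"delta_pos": [0,0.471,-0.012],"dr": [-0.0524,0,0]},
])

```text
t: 6.8
ee_pos: [612.6, 4.6, 56.3]
orientation: [1.151, 1.247, -1.154]
ft_force: [-4.6, 0.6, 3.6]
width: 26.3
```

Emit:
apply_moves([
  {"gripper": 30,"delta_pos": [0,0.471,-0.012],"dr": [-0.0524,0,0]},
  {"gripper": 30,"delta_pos": [0,0.471,-0.012],"dr": [-0.0524,0,0]},
  {"gripper": 30,"delta_pos": [0,0.471,-0.012],"dr": [-0.0524,0,0]},
  {"gripper": 30,"delta_pos": [0,0.471,-0.012],"dr": [-0.0524,0,0]},
  {"gripper": 30,"delta_pos": [0,0.471,-0.012],"dr": [-0.0524,0,0]},
])

```text
t: 7.22
ee_pos: [635.7, 9.1, 56.3]
orientation: [0.954, 1.353, -0.957]
ft_force: [-3.7, -1.4, 3.7]
width: 26.4
```

Emit:
apply_moves([
  {"gripper": 30,"delta_pos": [0,0.471,-0.012],"dr": [-0.0524,0,0]},
  {"gripper": 30,"delta_pos": [0,0.471,-0.012],"dr": [-0.0524,0,0]},
  {"gripper": 30,"delta_pos": [0,0.471,-0.012],"dr": [-0.0524,0,0]},
  {"gripper": 30,"delta_pos": [0,0.471,-0.012],"dr": [-0.0524,0,0]},
  {"gripper": 30,"delta_pos": [0,0.471,-0.012],"dr": [-0.0524,0,0]},
])

```text
t: 7.63
ee_pos: [656.8, 19.4, 56.4]
orientation: [0.755, 1.437, -0.757]
ft_force: [-3.6, -2.1, 3.5]
width: 26.4
```

Emit:
apply_moves([
  {"gripper": 30,"delta_pos": [0,0.471,-0.012],"dr": [-0.0524,0,0]},
  {"gripper": 30,"delta_pos": [0,0.471,-0.012],"dr": [-0.0524,0,0]},
  {"gripper": 30,"delta_pos": [0,0.471,-0.012],"dr": [-0.0524,0,0]},
  {"gripper": 30,"delta_pos": [0,0.471,-0.012],"dr": [-0.0524,0,0]},
  {"gripper": 30,"delta_pos": [0,0.471,-0.012],"dr": [-0.0524,0,0]},
])

```text
t: 8.05
ee_pos: [674.6, 34.9, 56.4]
orientation: [0.552, 1.5, -0.555]
ft_force: [-2.0, -2.7, 2.2]
width: 26.6
```

Run:
```python
from h import *
o=st(); R=cv2.Rodrigues(np.array(o['orientation']))[0]; p=np.array(o['ee_pos'])[:2]-[606.4,94.9]
print(np.hypot(*p),np.degrees(np.arctan2(p[1],p[0])),'psi',np.degrees(np.arctan2(R[1,1],R[0,1])))
```

```text
{'t': 8.05, 'qpos': [0.035, 0.709, 1.593, -0.002, 0.841, -0.828], 'qvel': [0.061, 0.046, -0.098, -0.001, 0.054, -0.564], 'joint_torque': [1.869, -63.678, -22.34, 0.806, -0.899, 0.773], 'ee_pos': [674.618, 34.855, 56.365], 'orientation': [0.552, 1.5, -0.555], 'ft_force': [-1.997, -2.735, 2.155], 'moment': [-0.678, 0.585, -0.019], 'width': 26.566}
90.87958791083301 -41.35391847279054 psi 49.47639513960564
```

Emit:
apply_moves([
  {"gripper": 30,"delta_pos": [0,0.471,-0.012],"dr": [-0.0524,0,0]},
  {"gripper": 30,"delta_pos": [0,0.471,-0.012],"dr": [-0.0524,0,0]},
  {"gripper": 30,"delta_pos": [0,0.471,-0.012],"dr": [-0.0524,0,0]},
  {"gripper": 30,"delta_pos": [0,0.471,-0.012],"dr": [-0.0524,0,0]},
  {"gripper": 30,"delta_pos": [0,0.471,-0.012],"dr": [-0.0524,0,0]},
])

```text
t: 8.47
ee_pos: [687.8, 54.4, 56.4]
orientation: [0.348, 1.543, -0.35]
ft_force: [-0.6, -4.5, 1.3]
width: 26.4
```

Emit:
apply_moves([
  {"gripper": 30,"delta_pos": [0,0.471,-0.012],"dr": [-0.0524,0,0]},
  {"gripper": 30,"delta_pos": [0,0.471,-0.012],"dr": [-0.0524,0,0]},
  {"gripper": 30,"delta_pos": [0,0.471,-0.012],"dr": [-0.0524,0,0]},
  {"gripper": 30,"delta_pos": [0,0.471,-0.012],"dr": [-0.0524,0,0]},
  {"gripper": 30,"delta_pos": [0,0.471,-0.012],"dr": [-0.0524,0,0]},
])

```text
t: 8.88
ee_pos: [695.5, 76.6, 56.4]
orientation: [0.143, 1.566, -0.145]
ft_force: [-0.3, -4.7, 0.4]
width: 26.5
```

Emit:
apply_moves([
  {"gripper": 30,"delta_pos": [0,0.471,-0.012],"dr": [-0.0524,0,0]},
  {"gripper": 30,"delta_pos": [0,0.471,-0.012],"dr": [-0.0524,0,0]},
  {"gripper": 30,"delta_pos": [0,0.471,-0.012],"dr": [-0.0524,0,0]},
  {"gripper": 30,"delta_pos": [0,0.471,-0.012],"dr": [-0.0524,0,0]},
  {"gripper": 30,"delta_pos": [0,0.471,-0.012],"dr": [-0.0524,0,0]},
])

```text
t: 9.3
ee_pos: [697.2, 100.1, 56.4]
orientation: [-0.063, 1.569, 0.061]
ft_force: [0.7, -4.4, -0.1]
width: 26.5
```

Emit:
apply_moves([
  {"gripper": 30,"delta_pos": [0,0.471,-0.012],"dr": [-0.0524,0,0]},
  {"gripper": 30,"delta_pos": [0,0.471,-0.012],"dr": [-0.0524,0,0]},
  {"gripper": 30,"delta_pos": [0,0.471,-0.012],"dr": [-0.0524,0,0]},
  {"gripper": 30,"delta_pos": [0,0.314,-0.005],"dr": [-0.0349,0,0]},
  {"gripper": 30,"delta_pos": [0,0.236,-0.003],"dr": [-0.0262,0,0]},
])

```text
t: 9.72
ee_pos: [693.9, 119.7, 56.5]
orientation: [-0.233, 1.557, 0.231]
ft_force: [2.2, -4.3, -0.8]
width: 26.4
```

Emit:
apply_moves([
  {"gripper": 30,"delta_pos": [0,0.157,-0.001],"dr": [-0.0175,0,0]},
  {"gripper": 30,"delta_pos": [0,0.118,-0.001],"dr": [-0.0131,0,0]},
  {"gripper": 30,"delta_pos": [0,0.118,-0.001],"dr": [-0.0131,0,0]},
  {"gripper": 30,"delta_pos": [0,0,0],"dr": [0,0,0]},
  {"gripper": 30,"delta_pos": [0,0,0],"dr": [0,0,0]},
])

```text
t: 10.13
ee_pos: [692.6, 124.0, 56.5]
orientation: [-0.264, 1.553, 0.264]
ft_force: [3.5, -3.4, -1.1]
width: 26.7
```

```bash
python3 - <<'E'
from h import *
o=st(); R=cv2.Rodrigues(np.array(o['orientation']))[0]; p=np.array(o['ee_pos'])[:2]-[606.4,94.9]
print(np.hypot(*p),np.degrees(np.arctan2(p[1],p[0])),'psi',np.degrees(np.arctan2(R[1,1],R[0,1])))
E
python3 ring.py w5 | sed 's/np.float64//g'
```

```text
{'t': 10.133, 'qpos': [0.16, 0.741, 1.524, -0.0, 0.875, -1.747], 'qvel': [-0.0, -0.0, 0.0, 0.0, 0.0, 0.003], 'joint_torque': [2.376, -66.597, -20.147, 0.769, 1.22, 0.024], 'ee_pos': [692.641, 124.042, 56.481], 'orientation': [-0.264, 1.553, 0.264], 'ft_force': [3.457, -3.438, -1.051], 'moment': [-0.44, -0.724, 0.042], 'width': 26.709}
91.03148706945774 18.671102104347213 psi 109.30619762495796
centre [606.99  95.06 104.31] n 94 res 1.04
gaps deg [((-139.75), (80.75)), ((-79.25), (6.25)), ((-47.5), (7.75)), ((-19.5), (6.25)), ((10.25), (14.75)), ((31.0), (7.75)), ((40.5), (6.25)), ((75.38), (7.5)), ((100.62), (6.5)), ((155.88), (48.0))]
knob 1815 ((83.9), (26.3)) [607.2  12.2] r 82.9 deg -89.82
knob 2091 ((428.1), (66.6)) [569.9 169.3] r 82.9 deg 116.55
knob 2120 ((88.5), (115.4)) [645.7  20.7] r 83.9 deg -62.52
knob 1175 ((406.1), (155.5)) [611.  179.9] r 84.9 deg 87.31
knob 1141 ((128.0), (189.2)) [676.9  47.1] r 84.8 deg -34.47
knob 58 ((383.0), (201.7)) [637.6 180.3] r 90.5 deg 70.22
knob 29 ((361.3), (199.8)) [640.6 168.5] r 80.8 deg 65.42
knob 32 ((354.0), (205.2)) [644.7 166.1]
[... 2869 characters left out ...]
 ((155.0), 0), ((155.5), 0), ((156.0), 0), ((156.5), 0), ((157.0), 0), ((157.5), 0), ((158.0), 0), ((158.5), 0), ((159.0), 0), ((159.5), 0), ((160.0), 0), ((160.5), 0), ((161.0), 0), ((161.5), 0), ((162.0), 0), ((162.5), 0), ((163.0), 0), ((163.5), 0), ((164.0), 0), ((164.5), 0), ((165.0), 0), ((165.5), 0), ((166.0), 0), ((166.5), 0), ((167.0), 0), ((167.5), 0), ((168.0), 0), ((168.5), 0), ((169.0), 0), ((169.5), 0), ((170.0), 0), ((170.5), 0), ((171.0), 0), ((171.5), 0), ((172.0), 0), ((172.5), 0), ((173.0), 0), ((173.5), 0), ((174.0), 0), ((174.5), 0), ((175.0), 0), ((175.5), 0), ((176.0), 0), ((176.5), 0), ((177.0), 0), ((177.5), 0), ((178.0), 0), ((178.5), 0), ((179.0), 0), ((179.5), 0)]
```

View pics/w5.png

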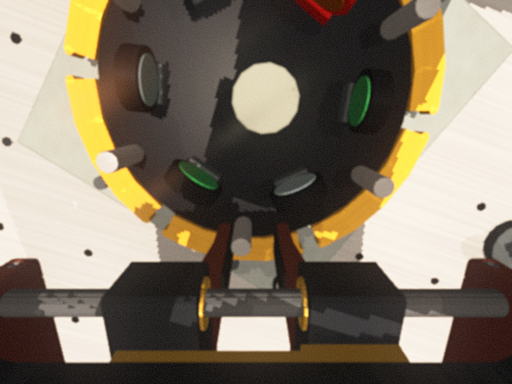

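The peg is against the left finger, the jar stands at (265,98), and the measured notches put red's notch at 160.6°. 3.6° remains. I'll push that, back off to the peg's middle, lift and look from above.

Emit:
apply_moves([
  {"gripper": 30,"delta_pos": [0,0.113,-0.001],"dr": [-0.0126,0,0]},
  {"gripper": 30,"delta_pos": [0,0.113,-0.001],"dr": [-0.0126,0,0]},
  {"gripper": 30,"delta_pos": [0,0.113,-0.001],"dr": [-0.0126,0,0]},
  {"gripper": 30,"delta_pos": [0,0.113,-0.001],"dr": [-0.0126,0,0]},
  {"gripper": 30,"delta_pos": [0,0.113,-0.001],"dr": [-0.0126,0,0]},
])

```text
t: 10.6
ee_pos: [690.7, 129.2, 56.5]
orientation: [-0.314, 1.546, 0.314]
ft_force: [5.2, -3.1, -1.3]
width: 26.6
```

Emit:
apply_moves([
  {"gripper": 30,"delta_pos": [0,0,0],"dr": [0,0,0]},
  {"gripper": 30,"delta_pos": [0,0,0],"dr": [0,0,0]},
  {"gripper": 30,"delta_pos": [0,-0.2,0],"dr": [0,0,0]},
  {"gripper": 30,"delta_pos": [0,-0.2,0],"dr": [0,0,0]},
  {"gripper": 30,"delta_pos": [0,-0.2,0],"dr": [0,0,0]},
])

```text
t: 11.02
ee_pos: [691.5, 123.9, 55.9]
orientation: [-0.313, 1.549, 0.314]
ft_force: [0.1, 0.5, -1.1]
width: 26.3
```

Emit:
apply_moves([
  {"gripper": 30,"delta_pos": [0,0,0],"dr": [0,0,0]},
  {"gripper": 30,"delta_pos": [-1.5,0,0],"dr": [0,0,0]},
  {"gripper": 30,"delta_pos": [-2,0,0],"dr": [0,0,0]},
  {"gripper": 30,"delta_pos": [-2.5,0,0],"dr": [0,0,0]},
  {"gripper": 30,"delta_pos": [-2.5,0,0],"dr": [0,0,0]},
])

```text
t: 11.43
ee_pos: [691.7, 123.9, 142.6]
orientation: [-0.314, 1.549, 0.314]
ft_force: [-0.0, -0.1, -0.2]
width: 26.2
```

Emit:
apply_moves([
  {"gripper": 10,"delta_pos": [-0.5,0,-1.2],"dr": [0.11,0,0]},
  {"gripper": 10,"delta_pos": [-0.5,0,-1.2],"dr": [0.11,0,0]},
  {"gripper": 10,"delta_pos": [-0.5,0,-1.2],"dr": [0.11,0,0]},
  {"gripper": 10,"delta_pos": [-0.5,0,-1.2],"dr": [0.11,0,0]},
  {"gripper": 10,"delta_pos": [-0.5,0,-1.2],"dr": [0.11,0,0]},
])

```text
t: 11.85
ee_pos: [633.3, 113.0, 167.7]
orientation: [0.122, 1.567, -0.122]
ft_force: [-0.0, -0.6, -0.4]
width: 8.8
```

Emit:
apply_moves([
  {"gripper": 0,"delta_pos": [0,0,0],"dr": [0.11,0,0]},
  {"gripper": 0,"delta_pos": [0,0,0],"dr": [0,0,0]},
  {"gripper": 0,"delta_pos": [0,0,0],"dr": [0,0,0]},
  {"gripper": 0,"delta_pos": [0,0,0],"dr": [0,0,0]},
  {"gripper": 0,"delta_pos": [0,0,0],"dr": [0,0,0]},
])

```text
t: 12.27
ee_pos: [634.1, 113.2, 166.3]
orientation: [0.202, 1.561, -0.202]
ft_force: [-0.6, -1.3, -0.3]
width: 0.6
```

```bash
sed -i "/pegs?/d" ring.py
python3 - <<'E'
from h import *
o=st(); R=cv2.Rodrigues(np.array(o['orientation']))[0]; p=np.array(o['ee_pos'])[:2]-[606.4,94.9]
print('psi',np.degrees(np.arctan2(R[1,1],R[0,1])))
E
python3 ring.py w6 | sed 's/np.float64//g'
```

```text
{'t': 12.267, 'qpos': [0.158, 0.525, 1.63, 0.0, 0.987, -1.155], 'qvel': [0.0, 0.004, 0.004, -0.001, -0.002, 0.009], 'joint_torque': [0.031, -58.464, -25.176, 0.015, 0.081, -0.028], 'ee_pos': [634.101, 113.212, 166.265], 'orientation': [0.202, 1.561, -0.202], 'ft_force': [-0.582, -1.257, -0.303], 'moment': [0.0, -0.039, 0.053], 'width': 0.553}
psi 75.23600524039821
centre [606.59  95.13 105.  ] n 143 res 0.38
gaps deg [((-136.0), (6.25)), ((-97.88), (6.0)), ((-76.0), (6.25)), ((-42.0), (6.75)), ((-0.88), (35.5)), ((44.62), (6.0)), ((104.75), (6.75)), ((164.25), (6.25))]
knob 180 ((228.2), (6.8)) [472.4 135. ] r 140.0 deg 163.45
knob 891 ((157.6), (93.6)) [519.5  57.2] r 95.0 deg -156.45
knob 249 ((312.6), (100.5)) [559.5 186.8] r 103.1 deg 117.2
knob 1369 ((135.2), (161.9)) [570.6  15.8] r 87.1 deg -114.43
knob 476 ((329.6), (145.1)) [601.5 194.5] r 99.5 deg 92.95
knob 543 ((168.6), (233.6)) [647.6  21.1] r 84.6 deg -61.0
knob 340 ((210.2), (254.2)) [680.6  54.9] r 84.3 deg -28.5
red 411 ((223.8), (111.4)) [548.6 109.5] r 59.7 deg 166.12
```

View pics/w6.png

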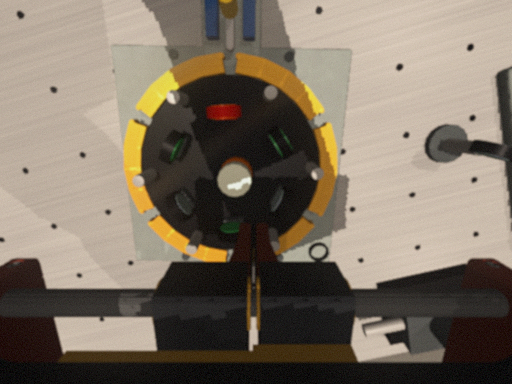

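The notch sits under the bar at 164.3° and the red filter at (224,111) faces front, with the jar standing at (235,180). Now I go in front of the knob with fingers shut, checking the guide height first.

Run:
```python
from h import *
for n in('scene','wrist'):
    d=get(n); P=cloud(d); e=P[...,:2]-[606.5,95]; u=np.array([np.cos(np.radians(164.2)),np.sin(np.radians(164.2))])
    f=e@u; s=e@np.array([-u[1],u[0]]); ok=(d['range_z']>0)
    h=cv2.cvtColor(d['img'],cv2.COLOR_RGB2HSV); b=ok&(h[...,0]>95)&(h[...,0]<130)&(h[...,1]>100)&(abs(s)<45)&(f>110)&(f<200)
    if b.sum(): print(n,'guides z',np.percentile(P[b][:,2],[50,95,100]).round(1),'f',f[b].min().round(),f[b].max().round(),'s',np.percentile(s[b],[0,25,75,100]).round(1))
    k=ok&(P[...,2]>45)&(abs(s)<25)&(f>125)&(f<175); print('knob',k.sum(),f[k].min() if k.any() else 0,f[k].max() if k.any() else 0,np.median(s[k]) if k.any() else 0)
```

```text
scene guides z [28.  31.7 32.2] f 145.0 159.0 s [-16.5 -13.1  19.6  23.1]
knob 101 125.13103180237773 151.6364603753541 2.54010999195966
wrist guides z [27.2 28.5 29.3] f 131.0 160.0 s [-22.1  14.1  20.2  23.6]
knob 211 142.8580726799044 151.0385470056736 -1.1661578102956232
```

Emit:
apply_moves([
  {"gripper": 0,"delta_pos": [0,-0.21,-2.07],"dr": [0.0,0,0]},
  {"gripper": 0,"delta_pos": [0,-0.21,-2.07],"dr": [0,0,0]},
  {"gripper": 0,"delta_pos": [0,-0.21,-2.07],"dr": [0,0,0]},
  {"gripper": 0,"delta_pos": [0,-0.21,-2.07],"dr": [0,0,0]},
  {"gripper": 0,"delta_pos": [0,-0.21,-2.07],"dr": [0,0,0]},
])

```text
t: 12.83
ee_pos: [530.2, 129.7, 166.0]
orientation: [0.203, 1.561, -0.204]
ft_force: [-0.3, -0.5, 0.2]
width: 0.5
```

Emit:
apply_moves([
  {"gripper": 0,"delta_pos": [0,-0.21,-2.07],"dr": [0,0,0]},
  {"gripper": 0,"delta_pos": [0,-0.21,-2.07],"dr": [0,0,0]},
  {"gripper": 0,"delta_pos": [0,-0.21,-2.07],"dr": [0,0,0]},
  {"gripper": 0,"delta_pos": [0,-0.21,-2.07],"dr": [0,0,0]},
  {"gripper": 0,"delta_pos": [0,-0.21,-2.07],"dr": [0.018,0,0]},
])

```text
t: 13.25
ee_pos: [427.6, 146.2, 166.2]
orientation: [0.218, 1.56, -0.218]
ft_force: [0.6, 0.5, 0.2]
width: 0.2
```

Emit:
apply_moves([
  {"gripper": 0,"delta_pos": [1.5,0,0],"dr": [0,0,0]},
  {"gripper": 0,"delta_pos": [1.5,0,0],"dr": [0,0,0]},
  {"gripper": 0,"delta_pos": [1.5,0,0],"dr": [0,0,0]},
  {"gripper": 0,"delta_pos": [0,0,0],"dr": [0,0,0]},
  {"gripper": 0,"delta_pos": [0,0,0],"dr": [0,0,0]},
])

```text
t: 13.67
ee_pos: [428.1, 145.9, 120.8]
orientation: [0.217, 1.561, -0.218]
ft_force: [-0.4, -0.1, 1.2]
width: 0.7
```

```bash
cat > pos.py <<'E'
from h import *
o=st(); R=cv2.Rodrigues(np.array(o['orientation']))[0]; p=np.array(o['ee_pos']); e=p[:2]-[606.5,95]; a=np.radians(164.2); u=np.array([np.cos(a),np.sin(a)])
print('f',(e@u).round(2),'s',(e@[-u[1],u[0]]).round(2),'z',p[2].round(1),'psi',np.degrees(np.arctan2(R[1,1],R[0,1])).round(2),'push N',(np.array(o['ft_force'])[:2]@u).round(2))
E
python3 pos.py
python3 - <<'E'
from h import *
get('wrist','w7.png')
E
```

```text
{'t': 13.667, 'qpos': [0.302, 0.354, 2.077, 0.0, 0.712, -0.991], 'qvel': [-0.002, -0.021, -0.013, 0.0, 0.007, 0.001], 'joint_torque': [0.053, -39.705, -17.235, 0.018, -0.017, -0.006], 'ee_pos': [428.066, 145.944, 120.827], 'orientation': [0.217, 1.561, -0.218], 'ft_force': [-0.366, -0.062, 1.181], 'moment': [-0.051, 0.046, 0.023], 'width': 0.705}
f 185.56 s -0.44 z 120.8 psi 74.11 push N 0.34
```

View pics/w7.png

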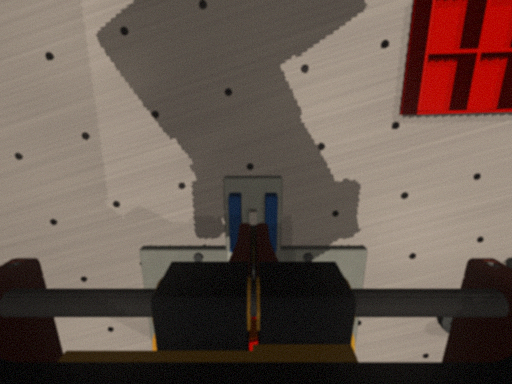

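Fingers line up with the bolt bar (253,215) between the guides (z≤30). Now I descend, then approach the knob.

Emit:
apply_moves([
  {"gripper": 0,"delta_pos": [1.5,0,0],"dr": [0,0,0]},
  {"gripper": 0,"delta_pos": [1.5,0,0],"dr": [0,0,0]},
  {"gripper": 0,"delta_pos": [1.5,0,0],"dr": [0,0,0]},
  {"gripper": 0,"delta_pos": [1.5,0,0],"dr": [0,0,0]},
  {"gripper": 0,"delta_pos": [0.9,0,0],"dr": [0,0,0]},
])

```text
t: 14.13
ee_pos: [428.9, 146.1, 51.9]
orientation: [0.218, 1.559, -0.218]
ft_force: [-0.3, -0.3, 0.8]
width: 0.6
```

Emit:
apply_moves([
  {"gripper": 0,"delta_pos": [0,0,0.2],"dr": [0,0,0]},
  {"gripper": 0,"delta_pos": [0,0,0.2],"dr": [0,0,0]},
  {"gripper": 0,"delta_pos": [0,0,0.2],"dr": [0,0,0]},
  {"gripper": 0,"delta_pos": [0,0,0.2],"dr": [0,0,0]},
  {"gripper": 0,"delta_pos": [0,0,0.1],"dr": [0,0,0]},
])

```text
t: 14.55
ee_pos: [438.1, 143.7, 53.0]
orientation: [0.219, 1.558, -0.218]
ft_force: [-0.6, -0.0, -0.8]
width: 0.8
```

Emit:
apply_moves([
  {"gripper": 0,"delta_pos": [0,0,0.1],"dr": [0,0,0]},
  {"gripper": 0,"delta_pos": [0,0,0.1],"dr": [0,0,0]},
  {"gripper": 0,"delta_pos": [0,0,0.1],"dr": [0,0,0]},
  {"gripper": 0,"delta_pos": [0,0,0.1],"dr": [0,0,0]},
  {"gripper": 0,"delta_pos": [0,0,0.1],"dr": [0,0,0]},
])

```text
t: 14.97
ee_pos: [441.9, 142.2, 52.2]
orientation: [0.218, 1.56, -0.218]
ft_force: [-0.4, 0.6, -0.4]
width: 0.4
```

```bash
python3 pos.py
```

```text
{'t': 14.967, 'qpos': [0.286, 0.503, 2.077, -0.0, 0.561, -1.007], 'qvel': [-0.013, 0.009, -0.022, -0.001, 0.012, -0.013], 'joint_torque': [0.081, -45.23, -13.272, 0.014, 0.054, 0.018], 'ee_pos': [441.941, 142.191, 52.194], 'orientation': [0.218, 1.56, -0.218], 'ft_force': [-0.391, 0.553, -0.428], 'moment': [0.026, -0.009, -0.017], 'width': 0.419}
f 171.19 s -0.6 z 52.2 psi 74.08 push N 0.53
```

Emit:
apply_moves([
  {"gripper": 0,"delta_pos": [0,0,0.05],"dr": [0,0,0]},
  {"gripper": 0,"delta_pos": [0,0,0.05],"dr": [0,0,0]},
  {"gripper": 0,"delta_pos": [0,0,0.05],"dr": [0,0,0]},
  {"gripper": 0,"delta_pos": [0,0,0.05],"dr": [0,0,0]},
  {"gripper": 0,"delta_pos": [0,0,0.05],"dr": [0,0,0]},
])

```text
t: 15.38
ee_pos: [443.8, 141.6, 52.1]
orientation: [0.218, 1.561, -0.218]
ft_force: [-2.5, 1.3, 1.6]
width: 0.2
```

Emit:
apply_moves([
  {"gripper": 0,"delta_pos": [0,0,0.05],"dr": [0,0,0]},
  {"gripper": 0,"delta_pos": [0,0,0.05],"dr": [0,0,0]},
  {"gripper": 0,"delta_pos": [0,0,0.05],"dr": [0,0,0]},
  {"gripper": 0,"delta_pos": [0,0,0.05],"dr": [0,0,0]},
  {"gripper": 0,"delta_pos": [0,0,0.05],"dr": [0,0,0]},
])

```text
t: 15.8
ee_pos: [446.6, 140.8, 52.1]
orientation: [0.218, 1.56, -0.218]
ft_force: [-3.1, 1.2, -0.2]
width: 0.7
```

```bash
python3 pos.py
```

```text
{'t': 15.8, 'qpos': [0.28, 0.507, 2.068, -0.0, 0.566, -1.013], 'qvel': [-0.008, 0.004, -0.011, -0.0, 0.006, -0.007], 'joint_torque': [-0.87, -45.78, -14.684, -0.288, -0.459, 0.012], 'ee_pos': [446.565, 140.793, 52.122], 'orientation': [0.218, 1.56, -0.218], 'ft_force': [-3.085, 1.245, -0.162], 'moment': [0.197, 0.373, -0.013], 'width': 0.741}
f 166.36 s -0.52 z 52.1 psi 74.08 push N 3.31
```

Emit:
apply_moves([
  {"gripper": 0,"delta_pos": [0,0,0.03],"dr": [0,0,0]},
  {"gripper": 0,"delta_pos": [0,0,0.03],"dr": [0,0,0]},
  {"gripper": 0,"delta_pos": [0,0,0.03],"dr": [0,0,0]},
  {"gripper": 0,"delta_pos": [0,0,0.03],"dr": [0,0,0]},
  {"gripper": 0,"delta_pos": [0,0,0.03],"dr": [0,0,0]},
])

```text
t: 16.22
ee_pos: [448.1, 140.4, 52.1]
orientation: [0.218, 1.56, -0.218]
ft_force: [-2.6, 0.6, -0.4]
width: 0.5
```

```bash
python3 pos.py|tail -1
```

```text
f 164.8 s -0.55 z 52.1 psi 74.08 push N 2.66
```

Emit:
apply_moves([
  {"gripper": 0,"delta_pos": [0,0,0.03],"dr": [0,0,0]},
  {"gripper": 0,"delta_pos": [0,0,0.03],"dr": [0,0,0]},
  {"gripper": 0,"delta_pos": [0,0,0.03],"dr": [0,0,0]},
  {"gripper": 0,"delta_pos": [0,0,0.03],"dr": [0,0,0]},
  {"gripper": 0,"delta_pos": [0,0,0.03],"dr": [0,0,0]},
])

```text
t: 16.63
ee_pos: [449.5, 140.0, 52.1]
orientation: [0.218, 1.56, -0.218]
ft_force: [-1.4, 0.7, 0.3]
width: 0.3
```

```bash
python3 pos.py|tail -1
```

```text
f 163.28 s -0.56 z 52.1 psi 74.08 push N 1.5
```

Emit:
apply_moves([
  {"gripper": 0,"delta_pos": [0,0,0.05],"dr": [0,0,0]},
  {"gripper": 0,"delta_pos": [0,0,0.05],"dr": [0,0,0]},
  {"gripper": 0,"delta_pos": [0,0,0.05],"dr": [0,0,0]},
  {"gripper": 0,"delta_pos": [0,0,0.05],"dr": [0,0,0]},
  {"gripper": 0,"delta_pos": [0,0,0.05],"dr": [0,0,0]},
])

```text
t: 17.05
ee_pos: [452.0, 139.3, 52.2]
orientation: [0.218, 1.56, -0.218]
ft_force: [-2.2, 0.6, -0.2]
width: 0.5
```

```bash
python3 pos.py|tail -1
```

```text
f 160.71 s -0.59 z 52.2 psi 74.08 push N 2.29
```

Emit:
apply_moves([
  {"gripper": 0,"delta_pos": [0,0,0.05],"dr": [0,0,0]},
  {"gripper": 0,"delta_pos": [0,0,0.05],"dr": [0,0,0]},
  {"gripper": 0,"delta_pos": [0,0,0.05],"dr": [0,0,0]},
  {"gripper": 0,"delta_pos": [0,0,0.05],"dr": [0,0,0]},
  {"gripper": 0,"delta_pos": [0,0,0.05],"dr": [0,0,0]},
])

```text
t: 17.47
ee_pos: [454.4, 138.6, 52.2]
orientation: [0.218, 1.56, -0.218]
ft_force: [-3.2, 0.4, 0.1]
width: 0.4
```

Emit:
apply_moves([
  {"gripper": 0,"delta_pos": [0,0,0.05],"dr": [0,0,0]},
  {"gripper": 0,"delta_pos": [0,0,0.05],"dr": [0,0,0]},
  {"gripper": 0,"delta_pos": [0,0,0.05],"dr": [0,0,0]},
  {"gripper": 0,"delta_pos": [0,0,0.05],"dr": [0,0,0]},
  {"gripper": 0,"delta_pos": [0,0,0.05],"dr": [0,0,0]},
])

```text
t: 17.88
ee_pos: [456.8, 137.9, 52.2]
orientation: [0.218, 1.56, -0.218]
ft_force: [-2.3, 1.1, -1.1]
width: 0.7
```

```bash
python3 pos.py|tail -1
```

```text
f 155.73 s -0.57 z 52.2 psi 74.08 push N 2.5
```

Emit:
apply_moves([
  {"gripper": 0,"delta_pos": [0,0,0.04],"dr": [0,0,0]},
  {"gripper": 0,"delta_pos": [0,0,0.04],"dr": [0,0,0]},
  {"gripper": 0,"delta_pos": [0,0,0.04],"dr": [0,0,0]},
  {"gripper": 0,"delta_pos": [0,0,0.04],"dr": [0,0,0]},
  {"gripper": 0,"delta_pos": [0,0,0.04],"dr": [0,0,0]},
])

```text
t: 18.3
ee_pos: [458.7, 137.4, 52.1]
orientation: [0.218, 1.56, -0.218]
ft_force: [-2.2, 1.3, -1.4]
width: 0.7
```

Emit:
apply_moves([
  {"gripper": 0,"delta_pos": [0,0,0.03],"dr": [0,0,0]},
  {"gripper": 0,"delta_pos": [0,0,0.03],"dr": [0,0,0]},
  {"gripper": 0,"delta_pos": [0,0,0.03],"dr": [0,0,0]},
  {"gripper": 0,"delta_pos": [0,0,0.03],"dr": [0,0,0]},
  {"gripper": 0,"delta_pos": [0,0,0.03],"dr": [0,0,0]},
])

```text
t: 18.72
ee_pos: [460.2, 137.0, 52.2]
orientation: [0.218, 1.56, -0.218]
ft_force: [-1.7, 0.3, -1.4]
width: 0.5
```

```bash
python3 pos.py|tail -1
```

```text
f 152.22 s -0.59 z 52.2 psi 74.08 push N 1.7
```

Near the stop now, so small steps of 0.1 to 0.2 mm per row.

Emit:
apply_moves([
  {"gripper": 0,"delta_pos": [0,0,0.02],"dr": [0,0,0]},
  {"gripper": 0,"delta_pos": [0,0,0.02],"dr": [0,0,0]},
  {"gripper": 0,"delta_pos": [0,0,0.02],"dr": [0,0,0]},
  {"gripper": 0,"delta_pos": [0,0,0.02],"dr": [0,0,0]},
  {"gripper": 0,"delta_pos": [0,0,0.02],"dr": [0,0,0]},
])

```text
t: 19.13
ee_pos: [461.1, 136.7, 52.2]
orientation: [0.218, 1.56, -0.218]
ft_force: [-2.1, 1.1, -0.7]
width: 0.4
```

Emit:
apply_moves([
  {"gripper": 0,"delta_pos": [0,0,0.01],"dr": [0,0,0]},
  {"gripper": 0,"delta_pos": [0,0,0.01],"dr": [0,0,0]},
  {"gripper": 0,"delta_pos": [0,0,0.01],"dr": [0,0,0]},
  {"gripper": 0,"delta_pos": [0,0,0.01],"dr": [0,0,0]},
  {"gripper": 0,"delta_pos": [0,0,0.01],"dr": [0,0,0]},
])

```text
t: 19.55
ee_pos: [461.6, 136.6, 52.2]
orientation: [0.218, 1.56, -0.218]
ft_force: [-1.9, 0.6, -0.3]
width: 0.2
```

```bash
python3 pos.py|tail -1
```

```text
f 150.73 s -0.57 z 52.2 psi 74.09 push N 1.97
```

Emit:
apply_moves([
  {"gripper": 0,"delta_pos": [0,0,0.01],"dr": [0,0,0]},
  {"gripper": 0,"delta_pos": [0,0,0.01],"dr": [0,0,0]},
  {"gripper": 0,"delta_pos": [0,0,0.01],"dr": [0,0,0]},
  {"gripper": 0,"delta_pos": [0,0,0.01],"dr": [0,0,0]},
  {"gripper": 0,"delta_pos": [0,0,0.01],"dr": [0,0,0]},
])

```text
t: 19.97
ee_pos: [462.0, 136.5, 52.2]
orientation: [0.218, 1.56, -0.218]
ft_force: [-4.2, 0.8, -1.0]
width: -0.4
```

```bash
python3 pos.py|tail -1
```

```text
f 150.35 s -0.55 z 52.2 psi 74.08 push N 4.22
```

Emit:
apply_moves([
  {"gripper": 0,"delta_pos": [0,0,0.01],"dr": [0,0,0]},
  {"gripper": 0,"delta_pos": [0,0,0.01],"dr": [0,0,0]},
  {"gripper": 0,"delta_pos": [0,0,0.01],"dr": [0,0,0]},
  {"gripper": 0,"delta_pos": [0,0,0],"dr": [0,0,0]},
  {"gripper": 0,"delta_pos": [0,0,0],"dr": [0,0,0]},
])

```text
t: 20.38
ee_pos: [462.1, 136.4, 52.1]
orientation: [0.218, 1.56, -0.218]
ft_force: [-4.2, 2.6, -0.1]
width: 0.5
```

```bash
python3 pos.py|tail -1
```

```text
f 150.26 s -0.51 z 52.1 psi 74.08 push N 4.76
```

Emit:
apply_moves([
  {"gripper": 0,"delta_pos": [0,0,0.01],"dr": [0,0,0]},
  {"gripper": 0,"delta_pos": [0,0,0.01],"dr": [0,0,0]},
  {"gripper": 0,"delta_pos": [0,0,0.01],"dr": [0,0,0]},
  {"gripper": 0,"delta_pos": [0,0,0.01],"dr": [0,0,0]},
  {"gripper": 0,"delta_pos": [0,0,0.01],"dr": [0,0,0]},
])

```text
t: 20.8
ee_pos: [462.2, 136.3, 52.1]
orientation: [0.218, 1.561, -0.218]
ft_force: [-4.8, 4.3, 1.1]
width: 0.3
```

```bash
python3 pos.py|tail -1
```

```text
f 150.14 s -0.47 z 52.1 psi 74.07 push N 5.83
```

Emit:
apply_moves([
  {"gripper": 0,"delta_pos": [0,0,0.02],"dr": [0,0,0]},
  {"gripper": 0,"delta_pos": [0,0,0.02],"dr": [0,0,0]},
  {"gripper": 0,"delta_pos": [0,0,0.02],"dr": [0,0,0]},
  {"gripper": 0,"delta_pos": [0,0,0],"dr": [0,0,0]},
  {"gripper": 0,"delta_pos": [0,0,0],"dr": [0,0,0]},
])

```text
t: 21.22
ee_pos: [462.2, 136.3, 52.1]
orientation: [0.218, 1.562, -0.219]
ft_force: [-7.9, 5.7, 2.3]
width: 0.5
```

```bash
python3 pos.py
```

```text
{'t': 21.217, 'qpos': [0.262, 0.52, 2.038, 0.001, 0.586, -1.032], 'qvel': [-0.0, 0.0, -0.0, -0.002, 0.001, 0.001], 'joint_torque': [-3.469, -46.833, -17.864, -1.11, -1.674, 0.013], 'ee_pos': [462.222, 136.285, 52.101], 'orientation': [0.218, 1.562, -0.219], 'ft_force': [-7.907, 5.734, 2.288], 'moment': [0.846, 1.251, -0.012], 'width': 0.49}
f 150.07 s -0.44 z 52.1 psi 74.07 push N 9.17
```

Emit:
apply_moves([
  {"gripper": 0,"delta_pos": [0,0,0.02],"dr": [0,0,0]},
  {"gripper": 0,"delta_pos": [0,0,0.02],"dr": [0,0,0]},
  {"gripper": 0,"delta_pos": [0,0,0.02],"dr": [0,0,0]},
  {"gripper": 0,"delta_pos": [0,0,0.02],"dr": [0,0,0]},
  {"gripper": 0,"delta_pos": [0,0,0],"dr": [0,0,0]},
])

```text
t: 21.63
ee_pos: [462.3, 136.2, 52.1]
orientation: [0.218, 1.563, -0.219]
ft_force: [-11.0, 6.8, 4.9]
width: 0.5
```

```bash
python3 pos.py|tail -1
```

```text
f 149.97 s -0.37 z 52.1 psi 74.06 push N 12.38
```

Emit:
apply_moves([
  {"gripper": 0,"delta_pos": [0,0,0.02],"dr": [0,0,0]},
  {"gripper": 0,"delta_pos": [0,0,0.02],"dr": [0,0,0]},
  {"gripper": 0,"delta_pos": [0,0,0.02],"dr": [0,0,0]},
  {"gripper": 0,"delta_pos": [0,0,0.02],"dr": [0,0,0]},
  {"gripper": 0,"delta_pos": [0,0,0],"dr": [0,0,0]},
])

```text
t: 22.05
ee_pos: [462.4, 136.1, 52.0]
orientation: [0.218, 1.564, -0.219]
ft_force: [-12.0, 9.8, 6.5]
width: 0.3
```

```bash
python3 pos.py|tail -1
```

```text
f 149.85 s -0.33 z 52.0 psi 74.05 push N 14.22
```

Firm against the stop. One small increment more, hold, then withdraw and look.

Emit:
apply_moves([
  {"gripper": 0,"delta_pos": [0,0,0.02],"dr": [0,0,0]},
  {"gripper": 0,"delta_pos": [0,0,0.02],"dr": [0,0,0]},
  {"gripper": 0,"delta_pos": [0,0,0],"dr": [0,0,0]},
  {"gripper": 0,"delta_pos": [0,0,0],"dr": [0,0,0]},
  {"gripper": 0,"delta_pos": [0,0,0],"dr": [0,0,0]},
])

```text
t: 22.47
ee_pos: [462.5, 136.1, 52.1]
orientation: [0.218, 1.565, -0.219]
ft_force: [-13.9, 10.0, 8.4]
width: 0.1
```

```bash
python3 pos.py|tail -1
```

```text
f 149.78 s -0.32 z 52.1 psi 74.05 push N 16.1
```

Emit:
apply_moves([
  {"gripper": 0,"delta_pos": [0,0,-0.1],"dr": [0,0,0]},
  {"gripper": 0,"delta_pos": [0,0,-0.2],"dr": [0,0,0]},
  {"gripper": 0,"delta_pos": [0,0,-0.4],"dr": [0,0,0]},
  {"gripper": 0,"delta_pos": [0,0,-0.6],"dr": [0,0,0]},
  {"gripper": 0,"delta_pos": [0,0,-0.8],"dr": [0,0,0]},
])

```text
t: 22.88
ee_pos: [446.0, 141.4, 52.5]
orientation: [0.219, 1.558, -0.218]
ft_force: [-0.9, 0.2, -0.2]
width: 0.5
```

Emit:
apply_moves([
  {"gripper": 0,"delta_pos": [-2,0,0],"dr": [0,0,0]},
  {"gripper": 0,"delta_pos": [-3,0,0],"dr": [0,0,0]},
  {"gripper": 0,"delta_pos": [-3,0,0],"dr": [0,0,0]},
  {"gripper": 0,"delta_pos": [-3,0,0],"dr": [0,0,0]},
  {"gripper": 0,"delta_pos": [-2,0,0],"dr": [0,0,0]},
])

```text
t: 23.3
ee_pos: [445.8, 141.6, 184.8]
orientation: [0.219, 1.557, -0.217]
ft_force: [-0.1, -0.0, -0.4]
width: 0.6
```

Emit:
apply_moves([
  {"gripper": 0,"delta_pos": [0,0,3],"dr": [0,0,0]},
  {"gripper": 0,"delta_pos": [0,0,3],"dr": [0,0,0]},
  {"gripper": 0,"delta_pos": [0,0,3],"dr": [0,0,0]},
  {"gripper": 0,"delta_pos": [0,0,3],"dr": [0,0,0]},
  {"gripper": 0,"delta_pos": [0,0,3],"dr": [0,0,0]},
])

```text
t: 23.72
ee_pos: [590.6, 99.8, 182.4]
orientation: [0.218, 1.559, -0.218]
ft_force: [0.3, 0.8, 0.9]
width: 0.6
```

Emit:
apply_moves([
  {"gripper": 0,"delta_pos": [0,0,1.5],"dr": [0,0,0]},
  {"gripper": 0,"delta_pos": [0,0,0],"dr": [0,0,0]},
  {"gripper": 0,"delta_pos": [0,0,0],"dr": [0,0,0]},
  {"gripper": 0,"delta_pos": [0,0,0],"dr": [0,0,0]},
  {"gripper": 0,"delta_pos": [0,0,0],"dr": [0,0,0]},
])

```text
t: 24.13
ee_pos: [602.5, 96.4, 182.0]
orientation: [0.218, 1.561, -0.218]
ft_force: [0.3, 0.6, -0.1]
width: 0.5
```

```bash
python3 pos.py|tail -1; python3 ring.py w8 | sed 's/np.float64//g'
```

```text
f 4.25 s -0.23 z 182.0 psi 74.11 push N -0.13
centre [606.44  95.1  105.  ] n 132 res 0.42
gaps deg [((-136.12), (6.0)), ((-76.12), (6.0)), ((-17.88), (51.0)), ((14.5), (6.25)), ((44.75), (6.25)), ((104.88), (6.0)), ((164.38), (6.5))]
knob 292 ((252.5), (59.4)) [480.5 130.4] r 130.8 deg 164.36
knob 529 ((323.5), (124.0)) [552.9 180.4] r 100.7 deg 122.1
knob 693 ((185.0), (123.7)) [516.5  53.1] r 99.3 deg -154.95
knob 489 ((341.5), (161.7)) [593.5 190.3] r 96.1 deg 97.76
knob 1102 ((164.8), (182.7)) [565.6  13.4] r 91.4 deg -116.53
knob 362 ((195.9), (248.8)) [644.7  19.1] r 85.1 deg -63.24
knob 343 ((311.9), (249.1)) [679.9 141.4] r 86.8 deg 32.23
knob 35 ((285.7), (258.9)) [683.7 110.9] r 78.8 deg 11.57
red 27 ((246.0), (132.0)) [539.5 107.2] r 68.0 deg 169.71
red 327 ((249.6), (140.8)) [548.2 108.2] r 59.7 deg 167.31
```

View pics/w8.png

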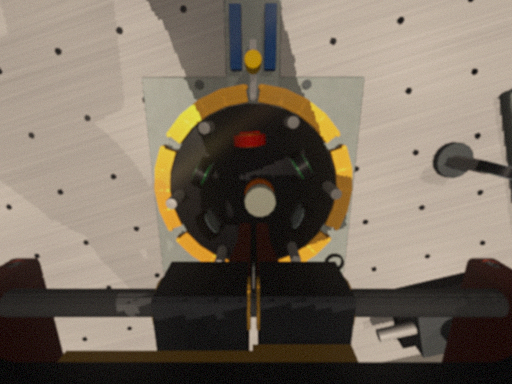

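The knob at (253,60) is now at radius 130.8 (it measured 149.8 when drawn back). The bar is in the notch at (253,95), red faces front at (249,140), and the jar stands at (260,200). The job is done, so I hand it in.

```bash
python3 -c "
from workcell import ctrl
print(ctrl.close_job())"
```

```text
the job is handed in; nothing more can be done
None
```

The carousel is locked at the red filter, with the bolt home in its notch, and I've handed the job in at about 24 s of the 72 s allowed.

- **Turning:** I held one peg loosely between the open fingers and turned the platter about 144° counter-clockwise. Push readings were about 4–6 N. The ring's notches turned out to sit about 3.5–4° to one side of the filters, so I lined up red's notch with the bolt rather than the filter itself. The notch measured 164.3° and the bolt about 164.2°.
- **Bolt:** With the fingers shut I pushed the knob home. It slid at about 2–3 N, went straight into the notch, and came to a dead stop after about 20 mm. I then raised the push in small steps to 16 N, about 19 N in all with sideways and vertical force, and withdrew.
- **Last checks:** The final picture shows the bar in the notch and the red filter facing front. The jar is standing, and the lens mount and ring still look in place. I did not take a final picture of the whole bench, but nothing else was approached. The robot hovered clear at z = 182 mm, touching nothing.
- **Small disagreement:** The picture puts the knob's travel at 19.0 mm (149.8 to 130.8 mm from the axis) instead of 20 mm. That is within the camera's roughly 2 mm calibration, and the dead stop under 16 N agrees with the bolt being home.
- **Force readings:** I only have force readings from the end of each move, so brief peaks in between were not seen.

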